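# Unload the bench tumbler into the catch pan

### The arm

A 7-joint arm with a two-finger parallel gripper is mounted at the origin on the work surface. World frame = base frame: x ahead of the robot, y to its left, z up, the work surface at z = 0. Lengths are in m, angles in rad, forces in N, time in s.
With the tool pointing down it reaches from about 0.375 to 0.925 m from the base axis. Payload 3.1 kg.
Tool frame: the origin (TCP) lies at the very end of the fingers, on their centre line; the grasp point (between the pads) lies 19 mm behind it; z points along the fingers, y is the line along which they close (so a half turn about z gives the same grasp; the last joint's range is limited). The gripper opens to 85 mm and grips with 20 to 120 N. Pads are 22 mm wide; open, the fingers measure 114 mm over their backs; the gripper's body (76 mm by 85 mm) begins 54 mm behind the grasp point. The pads swing forward as they close: fully open they stand 13 mm farther back than shut.
Start: joints at [1.051, 0.383, 0.044, 1.598, -0.018, 1.161, -0.05], TCP at [0.266, -0.593, 0.231] pointing down, gripper open.
Joint ranges: [-2.61, 2.61], [-0.41, 2.15], [-1.48, 1.57], [0, 2.5], [-1.57, 4.71], [0.05, 1.97], [-2.85, 2.85]. Speed limits (rad/s): [2.79, 2.79, 3.14, 3.14, 3.14, 3.14, 3.14].

### API

Orientations are given as a unit quaternion [x, y, z, w].
In Python, from workcell import arm gives the robot as it stands. The module is installed in compiled form; this text tells all that it offers.
- The arm moves only by the tool carry_out, never from a script. Its argument "motion" is a list that holds one entry, the list of rows, each a list of 6 numbers: the shift along the tool's x, y, z in cm, then the turn, a rotation vector about the tool's x, y, z in degrees. A call has 1 to 12 rows; each row is the pose to reach, as a shift and turn from the pose commanded when the call began, along the tool's axes at that moment; what a row does not reach only later rows make up. A row lasts 1/8 s, in which the tool goes at most 62.5 mm and 10.7 degrees, less where a joint would pass 70% of its speed; a pose out of reach is approached as far as the arm can. A call with a gripper value outside its range is refused whole. "hand" is the gripper command: -1 is fully open, 1 is shut, values between are in proportion, set as the call begins (left out, the last holds). The fingers move at their own pace and stop on an object; "grip_force" is the grip in N (left out, the last holds). Time passes only in rows, so rows that repeat a pose let the fingers close. It gives the time, the measured TCP pose, the force, the opening and the grip force at its end, in the units of the state.
- arm.get_obs(): the state, without advancing time (a new reading comes with each control period).
- arm.snapshot(name): name is "scene" or "top" or "wrist"; returns a dict with "pixels" (384x512x3 uint8, red, green, blue), "K" (3x3 intrinsics, pixels), "rvec" (rotation vector, rad) and "tvec" (3), from world to camera coordinates, as OpenCV has them. Camera axes: x right, y down, z forward; pixel columns grow to the right and rows downward; lengths in m; the calibration is good to about 2 mm. A picture is of the moment at which its call begins. There is no depth.
- arm.hand_in(): hands the job in; it is judged then, once.
Trained networks look in a picture, given as the dict that the camera call returned (one of the last four; its "shot" number tells which), for a name from the list of things; names that differ only in an ending like _2 or _b are one class to them, and where a whole thing is asked for, a point or a joint stands for the part that bears it (a point fixed in the world has none). Each returns a list of dicts, best first, with "confidence" (0 to 1); they miss things now and then, are a little off and sometimes report something else, mostly with a low value. They report only what shows in the picture. A call takes as long as a camera call. They do not tell look-alikes from the thing itself.
- arm.cut_out(name, picture): "pixels" (384x512 bool, what is visible of it).
- arm.pinpoint(name, picture): "point" ([x, y, z] in m, in the coordinates of the camera as it stood for that picture, good to about 4 mm: a listed point, or the origin of a listed thing).
The state is a dict: "clock": time; "q": joint angles; "dq": joint speeds; "effort": joint torques, N m; "ee_pos": TCP position; "orientation": TCP orientation; "ft_force": force on the tool from outside, world axes, zero at the start; "wrist_torque": the same for the moment, N m; "gripper_width": finger opening in m; "gripper_force": force on a finger pad.
Only numpy, scipy, OpenCV 4.12 (cv2) and the standard library are available. Lean on these libraries where they do the work, as an engineer would, in place of code of your own. Each camera call takes 0.05 s, during which the arm holds its last target. There are 200 camera calls.

### The job

Unload the small barrel tumbler: take the blue catch pan from the green mat and set it on the bench squarely under the drum, then slide the drum's clear shutter fully open, and only then crank the drum round until the port faces straight down and all three knobs have dropped into the pan. Leave the drum like that, with the shutter still open, draw the pan out and set it back flat in the middle of the green mat with the three knobs in it. Do not push the other things on the bench about.

Things in the scene. Friction and masses are not known exactly. Their poses are not given: they have to be found in the camera images.
- cradle: The tumbler's fixed cradle. Origin on the bench straight below the middle of the drum: the pan's centre belongs here. x axis: parallel to the drum's axis (level, 200 mm above the bench), pointing away from the crank. -y: the open side towards the mat, where the pan goes in, on the bench itself. +y: closed by a 16 mm tie rod (at y = +94, 22 mm high). z up.
- under_drum (a point): Same point as the cradle's origin. Around it: two blue end plates, 8 mm thick, 100 mm wide in y, 235 mm tall, at x = -92 and +92 mm (176 mm clear between them), on 10 mm high feet 200 mm long in y; a white drive housing with motor beyond the far plate (x = 108 to 245, 150 mm wide, up to 235 mm high).
- drum (a joint): Drum angle, rad: 0 = port straight up, pi/2 = port towards the cradle's -y side, pi = straight down; limits -0.3, 3.6; starts at 0.45 to 0.8. Stays where left (friction 0.7 N m, 8 N at the crank). All angles below are about the drum's axis, from straight up towards the cradle's -y side.
- port (a point): Middle of the port, 68 mm from the axis, at angle (joint drum). The port is 128 mm long (along the axis), 72 mm wide. Drum: grey, faceted, 136 mm across, 146 mm long, with aluminium end discs 160 mm in diameter, so that its lowest point is 120 mm above the bench.
- crank_grip (a point): Middle of the red crank handle: a freely revolving sleeve, 22 mm diameter, 76 mm long, parallel to the drum's axis, 163 mm to the -x side of the cradle's origin; the crank arm is 40 mm further to +x. It circles with the drum, 90 mm from the axis, at angle (joint drum - 1.92): from the +y side over the top to the -y side, ending 31 mm above the axis with the port down.
- shutter (a joint): Slide of the clear curved shutter round the drum's axis relative to the drum, rad: 0 = covers the port, 1.2 = fully open (stop). It opens over the top towards the cradle's +y side, stays where left (friction 0.28 N m, 3 N at its bar), and turns with the drum.
- shutter_bar (a point): Middle of the shutter's yellow pull bar: round, 14 mm diameter, 68 mm long, parallel to the drum's axis on two posts, 106 mm from the axis, 31 mm off the shutter. It stands at angle (joint drum - joint shutter): at the start tilted 26 to 46 degrees towards -y. With the port down and the shutter open it stands out on the -y side, over the pan's handle.
- pan_center (a point): Centre (half-way up, 25 mm over its underside) of the blue catch pan: open box, 130 mm (x) by 150 mm (y) by 50 mm high, 4 mm walls, 0.16 to 0.26 kg. Its own -y side carries the handle.
- pan_handle (a point): Middle of the pan's black handle: an upright fin 14 mm thick (pan's x), standing out 50 mm from the pan's -y wall, from 22 to 50 mm above the pan's underside; this point lies 100 mm from the pan's centre and 36 mm above its underside. Grip it across its 14 mm.
- mat: Green mat fixed on the bench, 270 mm (x) by 250 mm (y), 3 mm thick; origin at the middle of its underside. The pan stands on it at the start and at the end.
- knob0_center (a point): Centre of the aluminium knob: a solid cylinder 32 mm in diameter, 26 mm long, 40 g; loose in the drum at the start.
- knob1_center (a point): Centre of the brass knob: a solid cylinder 32 mm in diameter, 26 mm long, 40 g; loose in the drum at the start.
- knob2_center (a point): Centre of the copper knob: a solid cylinder 32 mm in diameter, 26 mm long, 40 g; loose in the drum at the start.
- screwdriver: screwdriver, yellow handle, 170 mm long, lying on the bench near the robot; bystander
- bit_case: black flat case of screwdriver bits, 150 x 85 x 22 mm; bystander
- bottle: white bottle with blue cap, 54 mm diameter, 140 mm tall, behind the mat; bystander
- mug: blue mug, 80 mm diameter, 95 mm tall, behind the mat; bystander
- tape: roll of yellow tape lying flat, 100 mm diameter, 24 mm high; bystander
- meter: red hand multimeter lying flat, 75 x 145 x 43 mm; bystander
- pan: the catch pan itself; origin at the middle of its underside, axes as point pan_center
Not all that is in view belongs to the job. There is more than one size of the pan; the job needs the largest.

How it is judged:
On the way, in this order (a step that is already met when the one before it is completed fails the run):
1. the pan stands flat on the bench under the drum, its centre within 32 mm of the point below the drum's middle, while the port is still up and shut (horizontal distance between pan_center and cradle below 0.032 m and height (world z) of pan_center below 0.032 m and angle between pan_center's own z axis and vertical below 0.1 rad and value of joint shutter below 0.2 rad and value of joint drum below 1.2 rad), for 0.3 s.
2. with the pan there, the shutter is slid fully open (over 1.05 of 1.2 rad) while the port still faces up (horizontal distance between pan_center and cradle below 0.032 m and height (world z) of pan_center below 0.032 m and angle between pan_center's own z axis and vertical below 0.1 rad and value of joint shutter above 1.05 rad and value of joint drum below 1.2 rad), for 0.2 s.
3. the drum is turned port down (within 0.2 rad of straight down) and all three knobs lie in the pan, still under the drum (horizontal distance between pan_center and cradle below 0.032 m and height (world z) of pan_center below 0.032 m and angle between pan_center's own z axis and vertical below 0.1 rad and value of joint drum between 2.94 and 3.34 rad and x of knob0_center in the frame of pan_center between -0.066 and 0.066 m and y of knob0_center in the frame of pan_center between -0.076 and 0.076 m and z of knob0_center in the frame of pan_center between -0.03 and 0.03 m and x of knob1_center in the frame of pan_center between -0.066 and 0.066 m and y of knob1_center in the frame of pan_center between -0.076 and 0.076 m and z of knob1_center in the frame of pan_center between -0.03 and 0.03 m and x of knob2_center in the frame of pan_center between -0.066 and 0.066 m and y of knob2_center in the frame of pan_center between -0.076 and 0.076 m and z of knob2_center in the frame of pan_center between -0.03 and 0.03 m), for 0.3 s.
At the end, for the whole second after the job is handed in: The pan stands flat and at rest on the green mat, its centre within 45 mm of the mat's middle, released, with all three knobs inside it; the drum is left with its port within 0.2 rad of straight down and the shutter open (over 1.05 rad) (x of knob0_center in the frame of pan_center between -0.066 and 0.066 m and y of knob0_center in the frame of pan_center between -0.076 and 0.076 m and z of knob0_center in the frame of pan_center between -0.03 and 0.03 m and x of knob1_center in the frame of pan_center between -0.066 and 0.066 m and y of knob1_center in the frame of pan_center between -0.076 and 0.076 m and z of knob1_center in the frame of pan_center between -0.03 and 0.03 m and x of knob2_center in the frame of pan_center between -0.066 and 0.066 m and y of knob2_center in the frame of pan_center between -0.076 and 0.076 m and z of knob2_center in the frame of pan_center between -0.03 and 0.03 m and value of joint drum between 2.94 and 3.34 rad and value of joint shutter above 1.05 rad and horizontal distance between pan_center and mat below 0.045 m and height (world z) of pan_center below 0.033 m and angle between pan_center's own z axis and vertical below 0.05 rad and linear speed of pan below 0.01 m/s and contact force between the fingers and pan below 0.1 N); the robot touches nothing.
It fails at once if one of the other things on the bench (screwdriver, bit case, bottle, mug, tape, multimeter) is moved by more than 30 mm (distance of any of screwdriver, bit_case, bottle, mug, tape, meter from where it was at the start of the episode above 0.03 m).
It also fails if it takes over 72 s, if anything falls off the work surface, if the arm or the gripper's body presses on something with over 40 N, if the wrist force passes 120 N, or if a joint passes its speed limit or range.

## Working session

There is one attempt and no reset: what is moved stays moved. The work goes in short steps, Python scripts to look and compute and a tool call to move; the robot and the scene stay as the last step left them, time stands still between calls to the robot, and variables do not carry over. Pictures are saved under pics/ and viewed, at most 12 in all, crops included, and the job is handed in when it is done.

Besides the shell and the picture viewer there is one more tool, called after "Call:" by a JSON object that holds its "method" and its "body". carry_out: Moves the arm, as the interface text tells. Its arguments: {"type":"object","properties":{"motion":{"type":"array","items":{"type":"array","items":{"type":"array","items":{"type":"number"}}}},"hand":{"type":"number"},"grip_force":{"type":"number"}},"required":["motion"]}

```bash
mkdir -p pics; cat > h.py <<'E'
import numpy as np, cv2
from scipy.spatial.transform import Rotation as R
from workcell import arm
def snap(n,f=None):
    p=arm.snapshot(n)
    if f: cv2.imwrite(f'pics/{f}.png',p['pixels'][:,:,::-1])
    return p
def w(p,pt):
    Rm=R.from_rotvec(np.ravel(p['rvec'])).as_matrix()
    return Rm.T@(np.array(pt)-np.ravel(p['tvec']))
def find(p,name,k=2):
    return [(np.round(w(p,d['point']),4).tolist(),round(d['confidence'],2)) for d in arm.pinpoint(name,p)[:k]]
def rel(pos,quat=None,o=None):
    "rows numbers to reach pos/quat from current measured pose"
    o=o or arm.get_obs()
    r0=R.from_quat(o['orientation'])
    d=r0.inv().apply(np.array(pos)-o['ee_pos'])*100
    t=np.zeros(3) if quat is None else (r0.inv()*R.from_quat(quat)).as_rotvec(degrees=True)
    return np.round(d,2),np.round(t,1)
E
python3 - <<'E'
from h import *
for n in ['scene','top']:
    p=snap(n,n+'0')
    print(n)
    for k in ['cradle','under_drum','port','crank_grip','shutter_bar','pan_center','pan_handle','mat','pan','screwdriver','bit_case','bottle','mug','tape','meter']:
        print(k,find(p,k,3))
o=arm.get_obs();print({k:np.round(v,3).tolist() for k,v in o.items()})
print(R.from_quat(o['orientation']).as_matrix().round(3))
a=[cv2.imread(f'pics/{n}0.png') for n in ('scene','top')]
E
```

```text
scene
cradle [([0.6072, 0.1108, -0.0031], 0.65)]
under_drum [([0.6089, 0.1069, -0.0036], 0.92)]
port [([0.6123, 0.0715, 0.2517], 0.7)]
crank_grip [([0.4355, 0.1842, 0.2224], 0.77)]
shutter_bar [([0.6138, 0.0487, 0.2795], 0.97)]
pan_center [([0.5368, -0.2051, 0.0246], 0.85), ([0.6112, -0.5031, 0.0169], 0.79)]
pan_handle [([0.5388, -0.4807, 0.0215], 0.94), ([0.4014, 0.1689, 0.0244], 0.67), ([0.5121, -0.3035, 0.0392], 0.63)]
mat [([0.5693, -0.2241, 0.0017], 0.82), ([0.759, -0.2185, -0.007], 0.25)]
pan [([0.6072, -0.5027, -0.0002], 0.96), ([0.3297, 0.1621, -0.0058], 0.8), ([0.5428, -0.2041, 0.0011], 0.65)]
screwdriver [([0.3874, -0.0784, -0.0035], 0.45)]
bit_case [([0.3842, -0.4194, -0.0008], 0.74)]
bottle [([0.7493, -0.0844, -0.0042], 0.83)]
mug [([0.7562, -0.2189, -0.0056], 0.59)]
tape [([0.4737, 0.4263, 0.0046], 0.51)]
meter [([0.6126, 0.4188, -0.0033], 0.87), ([0.6128, 0.0453, 0.2806], 0.69)]
top
cradle []
under_drum [([0.3832, -0.4176, -0.0013], 0.29)]
port [([0.609, 0.0724, 0.253], 0.94), ([0.3863, -0.0776, -0.0012], 0.74)]
crank_grip [([0.4362, 0.1875, 0.2265], 0.68)]
shutter_bar 
[... 634 characters left out ...]
.0852, 0.0021], 0.71), ([0.4672, 0.4298, -0.0038], 0.6), ([0.5123, -0.3048, 0.0367], 0.3)]
mug [([0.755, -0.2182, 0.0017], 0.83), ([0.4375, 0.1896, 0.2279], 0.53)]
tape [([0.468, 0.4276, -0.0009], 0.71)]
meter [([0.6165, 0.4146, 0.0018], 0.55)]
{'clock': 1.6, 'q': [1.051, 0.383, 0.044, 1.598, -0.018, 1.161, -0.05], 'dq': [0.001, -0.0, 0.0, 0.002, -0.0, 0.001, 0.0], 'effort': [-0.001, -43.344, 1.023, -24.991, 0.01, 0.002, -0.0], 'ee_pos': [0.266, -0.593, 0.231], 'orientation': [0.978, 0.209, 0.0, 0.0], 'ft_force': [0.001, 0.321, -0.242], 'wrist_torque': [0.025, 0.001, 0.023], 'gripper_force': 0.0, 'gripper_width': 0.085}
[[ 0.912  0.409  0.   ]
 [ 0.409 -0.912  0.   ]
 [ 0.     0.    -1.   ]]
```

View pics/scene0.png

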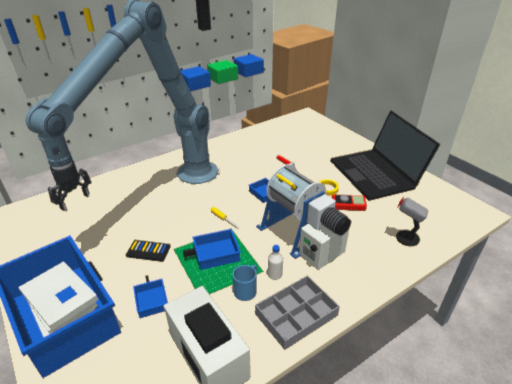

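View pics/top0.png

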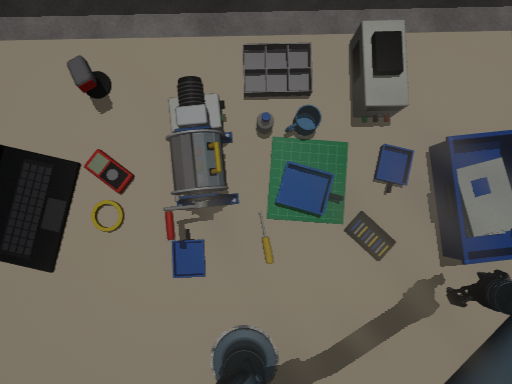

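The scene view shows the tumbler near (295,190) with the mat and pan near (215,250). The top view shows the largest pan on the mat at (305,190), the drum at (200,160) and the crank at (170,225). The small pans at (188,258) and (393,165) are decoys. Next I fit the cradle pose.

```bash
cat >> h.py <<'E'
def toolq(yaw,tilt_deg,mode,az=None):
    """mode 'pan': tool y along body x, fingers lean towards body +y. mode 'drum': tool y across the axis (body -y or +y), tool radial tilt"""
    px=np.array([np.cos(yaw),np.sin(yaw),0]);py=np.array([-np.sin(yaw),np.cos(yaw),0]);ez=np.array([0,0,1.])
    t=np.radians(tilt_deg)
    z=np.sin(t)*py-np.cos(t)*ez
    if mode=='pan': y=px
    else:
        x=px*(1 if az is None else az); y=np.cross(z,x)
    x=np.cross(y,z)
    return R.from_matrix(np.c_[x,y,z]).as_quat()
def rows(wps,o=None):
    "world waypoints (pos,quat)->rows"
    o=o or arm.get_obs()
    for p,q in wps:
        d,t=rel(p,q,o); print(list(d)+list(t))
E
python3 - <<'E'
from h import *
from scipy.optimize import least_squares
obs=[((0,0,0),[[.6072,.1108],[.6089,.1069]]) ]
def model(v):
    cx,cy,yaw,th=v
    def P(x,r,a):
        y=-r*np.sin(a);z=.2+r*np.cos(a)
        return np.array([cx+np.cos(yaw)*x-np.sin(yaw)*y,cy+np.sin(yaw)*x+np.cos(yaw)*y,z])
    return P
D=[('c',[.6072,.1108,0]),('c',[.6089,.1069,0]),('p',[.6123,.0715,.2517]),('p',[.609,.0724,.253]),('g',[.4355,.1842,.2224]),('g',[.4362,.1875,.2265]),('b',[.6138,.0487,.2795]),('b',[.6152,.0492,.2784])]
def res(v):
    P=model(v);r=[]
    for k,m in D:
        q={'c':P(0,.2,np.pi),'p':P(0,.068,v[3]),'g':P(-.163,.09,v[3]-1.92),'b':P(0,.106,v[3])}[k]
        r+=list(q-m)
    return r
s=least_squares(res,[.608,.109,.07,.57]);print(s.x,np.round(np.reshape(s.fun,(-1,3))*1000,1))
v=s.x
P=model(v)
for n in ['scene','top']:
    p=snap(n); im=p['pixels'][:,:,::-1].copy()
    im=cv2.resize(im,None,fx=3,fy=3,interpolation=cv2.INTER_CUBIC)
    c,sn=np.cos(v[2]),np.sin(v[2])
    W=lambda x,y,z:[v[0]+c*x-sn*y,v[1]+sn*x+c*y,z]
    def line(a,col):
        q=cv2.projectPoints(np.array(a,float),p['rvec'],p['tvec'],p['K'],None)[0][:,0]*3+1
        cv2.polylines(im,[q.astype(int)],False,col,1)
    for x in(-.096,.096): line([W(x,-.05,.235),W(x,.05,.235)],(0,0,255));line([W(x,-.1,.01),W(x,.1,.01)],(0,255,0))
    line([W(-.201,.09*np.sin(1.92-v[3]),.2+.09*np.cos(v[3]-1.92)),W(-.125,.09*np.sin(1.92-v[3]),.2+.09*np.cos(v[3]-1.92))],(255,255,0))
    line([P(-.034,.106,v[3]),P(.034,.106,v[3])],(255,0,255))
    # pan
    yp=np.radians(-15);pc=np.array([.538,-.207])
    line([[pc[0]+np.cos(yp)*a-np.sin(yp)*b,pc[1]+np.sin(yp)*a+np.cos(yp)*b,.053] for a,b in [(-.065,-.075),(.065,-.075),(.065,.075),(-.065,.075),(-.065,-.075),(0,-.075),(0,-.125)]],(0,0,255))
    m=np.array([.567,-.222]);line([[m[0]+a,m[1]+b,.003] for a,b in [(-.135,-.125),(.135,-.125),(.135,.125),(-.135,.125),(-.135,-.125)]],(0,0,255))
    if n=='top': im2=im[200:860,430:1100]
    else: im1=im[400:1000,450:1200]
cv2.imwrite('pics/ov.png',cv2.resize(im2,(590,580)))
E
```

```text
[0.60745534 0.11229744 0.08286864 0.65498666] [[ 0.3  1.5  0. ]
 [-1.4  5.4  0. ]
 [-1.4 -0.5  2.2]
 [ 1.9 -1.4  0.9]
 [ 2.4  0.1  4.7]
 [ 1.7 -3.2  0.6]
 [-1.  -0.8  4.6]
 [-2.4 -1.3  5.7]]
```

View pics/ov.png

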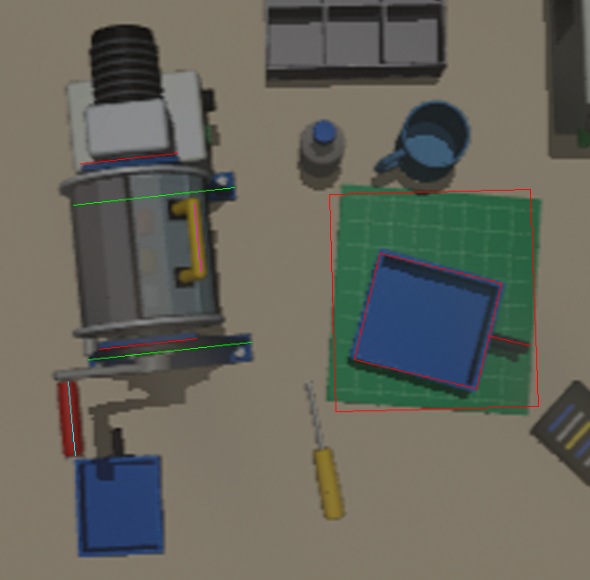

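The overlay fits: the crank, bar, plates and pan all coincide with the drawn lines. The mat's middle is at about (0.567, -0.222). Next is the pre-grasp.

```bash
cat >> h.py <<'E'
C=np.array([.6075,.1123]);YC=.083;M=np.array([.567,-.222])
def pan_tcp(c,yaw,tilt,zb,back=0,d=.106,up=0):
    py=np.array([-np.sin(yaw),np.cos(yaw)])
    q=toolq(yaw,tilt,'pan'); z=R.from_quat(q).as_matrix()[:,2]
    g=np.r_[np.array(c)-d*py,zb+.037]
    return g+z*(.019-back)+[0,0,up],q
E
python3 - <<'E'
from h import *
y=np.radians(-15)
rows([pan_tcp([.538,-.207],y,45,.003,.11,up=.03),pan_tcp([.538,-.207],y,45,.003)])
E
```

```text
[np.float64(29.85), np.float64(-10.88), np.float64(9.69), np.float64(19.9), np.float64(41.9), np.float64(-48.1)]
[np.float64(34.76), np.float64(-16.91), np.float64(20.47), np.float64(19.9), np.float64(41.9), np.float64(-48.1)]
```

Call:
{"method": "carry_out", "body": {"motion": [[[5, -2, 0, 4, 7, -8], [10, -4, 0, 8, 14, -16], [15, -6, 3, 12, 21, -24], [20, -8, 6, 16, 28, -32], [25, -10, 9, 18, 35, -40], [29.8, -10.9, 9.7, 19.9, 41.9, -48.1], [29.8, -10.9, 9.7, 19.9, 41.9, -48.1], [29.8, -10.9, 9.7, 19.9, 41.9, -48.1], [29.8, -10.9, 9.7, 19.9, 41.9, -48.1]]], "hand": -1, "grip_force": 80}}

```text
clock: 2.82
ee_pos: [0.4924, -0.3737, 0.135]
orientation: [0.735, 0.562, 0.303, -0.231]
ft_force: [-0.1, -0.2, -0.2]
gripper_width: 0.0856
gripper_force: 0.0
```

```bash
python3 - <<'E'
from h import *
y=np.radians(-15)
p=snap('wrist','w1');print(find(p,'pan_handle'),find(p,'pan_center'))
rows([pan_tcp([.538,-.207],y,45,.003,.11,up=.03),pan_tcp([.538,-.207],y,45,.003,.05),pan_tcp([.538,-.207],y,45,.003)])
o=arm.get_obs();print(o['q'],o['clock'])
E
```

```text
[([0.5121, -0.2986, 0.0431], 0.7)] [([0.5414, -0.2086, 0.0291], 0.75)]
[np.float64(0.05), np.float64(0.07), np.float64(0.18), np.float64(0.1), np.float64(0.2), np.float64(-0.1)]
[np.float64(-2.05), np.float64(0.05), np.float64(8.31), np.float64(0.1), np.float64(0.2), np.float64(-0.1)]
[np.float64(-2.03), np.float64(0.04), np.float64(13.31), np.float64(0.1), np.float64(0.2), np.float64(-0.1)]
[ 1.10851484  0.75439955 -0.3302324   1.46903977 -0.42809701  1.41175379
  0.71981485] 2.975
```

View pics/w1.png

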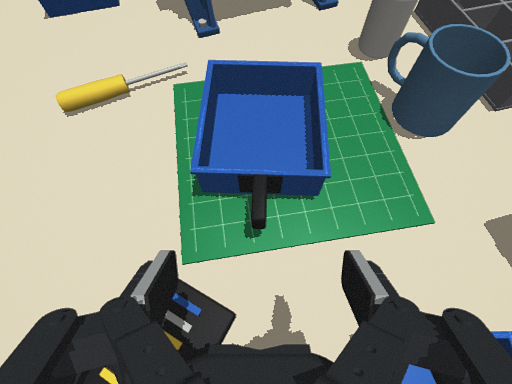

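The wrist view shows the fin at (259,205), centred between the fingers (midpoint about 259). I can approach.

Call:
{"method": "carry_out", "body": {"motion": [[[-2.0, 0, 4, 0, 0, 0], [-2.0, 0, 8.5, 0, 0, 0], [-2, 0, 12, 0, 0, 0], [-2, 0, 13.3, 0, 0, 0], [-2, 0, 13.3, 0, 0, 0]]]}}

```text
clock: 3.6
ee_pos: [0.514, -0.2944, 0.0263]
orientation: [0.733, 0.563, 0.303, -0.233]
ft_force: [0.2, 0.4, 0.1]
gripper_width: 0.0852
gripper_force: 0.0
```

Call:
{"method": "carry_out", "body": {"motion": [[[0, 0, 0, 0, 0, 0], [0, 0, 0, 0, 0, 0], [0, 0, 0, 0, 0, 0], [0, 0, 0, 0, 0, 0], [0, 0, 0, 0, 0, 0], [0, 0, 0, 0, 0, 0]]], "hand": 1, "grip_force": 80}}

```text
clock: 4.35
ee_pos: [0.5142, -0.295, 0.0264]
orientation: [0.733, 0.562, 0.303, -0.232]
ft_force: [-0.2, -0.4, 2.7]
gripper_width: 0.0134
gripper_force: 78.3
```

```bash
python3 - <<'E'
from h import *
o=arm.get_obs();print(o['ee_pos'],o['gripper_width'],o['gripper_force'],o['ft_force'],o['clock'])
y=np.radians(-15);t=pan_tcp([.538,-.207],y,45,.003)[0]
print((o['ee_pos']-t).round(4))
# carry plan: lift, to entry point 200mm before C along cradle -y, then in, then down
py=np.array([-np.sin(YC),np.cos(YC)])
rows([pan_tcp([.538,-.207],y,45,.03),pan_tcp(C-.19*py,YC,45,.03),pan_tcp(C,YC,45,.022),pan_tcp(C,YC,45,0.0)])
E
```

```text
[ 0.51424779 -0.29504295  0.02639168] 0.01338662899281385 78.32237720489502 [-0.16877263 -0.44650175  2.7315318 ] 4.35
[ 0.0002  0.0014 -0.0002]
[np.float64(1.82), np.float64(0.02), np.float64(-2.02), np.float64(0.1), np.float64(0.1), np.float64(-0.0)]
[np.float64(12.66), np.float64(8.0), np.float64(8.8), np.float64(14.0), np.float64(0.1), np.float64(-14.0)]
[np.float64(24.75), np.float64(1.56), np.float64(21.98), np.float64(14.0), np.float64(0.1), np.float64(-14.0)]
[np.float64(23.2), np.float64(1.56), np.float64(23.54), np.float64(14.0), np.float64(0.1), np.float64(-14.0)]
```

Call:
{"method": "carry_out", "body": {"motion": [[[0.9, 0, -1, 0, 0, 0], [1.8, 0, -2, 0, 0, 0], [4.5, 2, 0.7, 3.5, 0, -3.5], [7.2, 4, 3.4, 7, 0, -7], [10, 6, 6.1, 10.5, 0, -10.5], [12.7, 8, 8.8, 14, 0, -14], [12.7, 8, 8.8, 14, 0, -14]]]}}

```text
clock: 5.22
ee_pos: [0.6347, -0.1597, 0.0561]
orientation: [0.621, 0.683, 0.261, -0.283]
ft_force: [0.0, 1.4, -2.9]
gripper_width: 0.0131
gripper_force: 78.6
```

```bash
python3 - <<'E'
from h import *
o=arm.get_obs();print(o['gripper_width'],o['ft_force'],o['clock'],o['q'])
p=snap('top');c=find(p,'pan_center',3);print(c,find(p,'pan_handle',3))
p=snap('scene','s1');print(find(p,'pan_center',3),find(p,'under_drum',1),find(p,'pan_handle',3))
rows([pan_tcp(C-.1*np.array([-np.sin(YC),np.cos(YC)]),YC,45,.025),pan_tcp(C,YC,45,.022),pan_tcp(C,YC,45,0.0)])
E
```

```text
0.013132440409622267 [ 0.02017858  1.37380085 -2.89185732] 5.225 [ 0.75887512  0.92309853 -0.43085247  1.39026888 -0.3451041   1.31226642
  0.67416399]
[([0.3298, 0.1663, 0.0198], 0.7), ([0.6234, -0.0656, 0.0603], 0.69), ([0.6072, -0.4972, 0.0182], 0.69)] [([0.4009, 0.1698, 0.0259], 0.81), ([0.6345, -0.1636, 0.0682], 0.65)]
[([0.6219, -0.076, 0.0483], 0.89), ([0.3275, 0.1681, 0.0146], 0.86), ([0.6123, -0.5029, 0.0147], 0.78)] [([0.6091, 0.1079, -0.0046], 0.59)] [([0.4016, 0.1713, 0.0272], 0.91), ([0.5367, -0.4845, 0.0224], 0.73), ([0.6213, -0.0767, 0.0475], 0.72)]
[np.float64(6.16), np.float64(0.11), np.float64(6.76), np.float64(0.0), np.float64(0.1), np.float64(-0.2)]
[np.float64(13.03), np.float64(0.08), np.float64(14.03), np.float64(0.0), np.float64(0.1), np.float64(-0.2)]
[np.float64(11.48), np.float64(0.08), np.float64(15.59), np.float64(0.0), np.float64(0.1), np.float64(-0.2)]
```

View pics/s1.png

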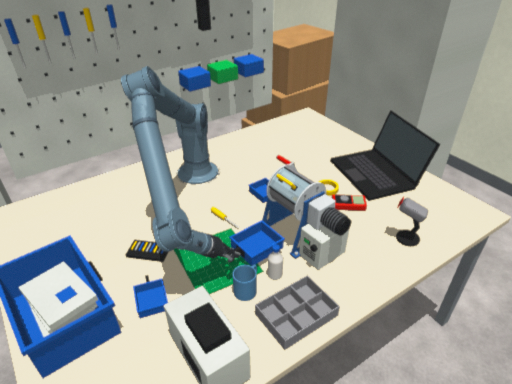

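The pan is carried level and lies in line with the cradle opening (pan near (258,242), drum near (295,190)). Inserting it now.

Call:
{"method": "carry_out", "body": {"motion": [[[3, 0, 3.4, 0, 0, 0], [6.1, 0, 6.8, 0, 0, 0], [9.5, 0, 10.4, 0, 0, 0], [12, 0, 13, 0, 0, 0], [13, 0, 14, 0, 0, 0], [12.3, 0, 14.8, 0, 0, 0], [11.5, 0, 15.6, 0, 0, 0], [11.4, 0, 15.7, 0, 0, 0], [11.4, 0, 15.7, 0, 0, 0]]]}}

```text
clock: 6.7
ee_pos: [0.6159, 0.0188, 0.0231]
orientation: [0.627, 0.678, 0.259, -0.281]
ft_force: [-1.9, -2.2, 6.1]
gripper_width: 0.0134
gripper_force: 79.7
```

Call:
{"method": "carry_out", "body": {"motion": [[[0, 0, 0, 0, 0, 0], [0, 0, 0, 0, 0, 0], [0, 0, 0, 0, 0, 0]]], "hand": -1}}

```text
clock: 7.08
ee_pos: [0.6147, 0.0226, 0.0226]
orientation: [0.626, 0.68, 0.259, -0.282]
ft_force: [-0.6, -0.8, -0.2]
gripper_width: 0.0671
gripper_force: 0.0
```

```bash
python3 - <<'E'
from h import *
o=arm.get_obs();print(o['gripper_width'],o['ft_force'],o['clock'],(o['ee_pos']-pan_tcp(C,YC,45,0)[0]).round(4))
p=snap('scene');print(find(p,'pan_center',3),find(p,'pan_handle',2),find(p,'under_drum',1))
p=snap('wrist','w2');print(find(p,'pan_center',1),find(p,'pan_handle',1),find(p,'under_drum',1))
E
```

```text
0.06706879874002616 [-0.55986048 -0.79849479 -0.18664497] 7.075 [-0.0005  0.0025 -0.001 ]
[([0.6114, -0.5043, 0.0189], 0.92), ([0.3262, 0.169, 0.0203], 0.77), ([0.6047, 0.1131, 0.0246], 0.62)] [([0.5377, -0.4829, 0.0216], 0.7), ([0.3986, 0.1699, 0.0252], 0.69)] []
[([0.611, 0.1104, 0.0269], 0.56)] [([0.6172, 0.0162, 0.0402], 0.75)] []
```

View pics/w2.png

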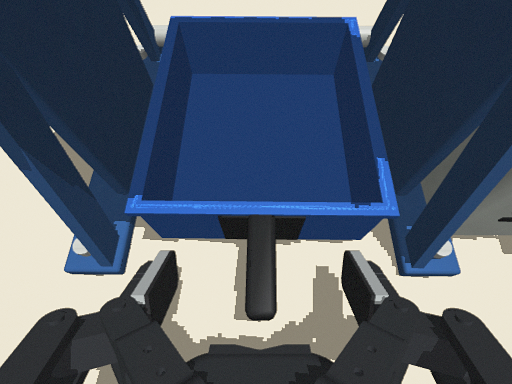

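The pan stands squarely between the end plates. I back out and rise to the shutter bar.

```bash
cat >> h.py <<'E'
PX=np.r_[np.cos(YC),np.sin(YC),0];PY=np.r_[-np.sin(YC),np.cos(YC),0];EZ=np.array([0,0,1.]);AX=np.r_[C,.2]
def bar_tcp(phi,tilt,depth=.018,back=0,dy=0,r=.106,x=0,az=1):
    q=toolq(YC,tilt,'drum',az);z=R.from_quat(q).as_matrix()[:,2];y=R.from_quat(q).as_matrix()[:,1]
    b=AX+PX*x+r*(-np.sin(phi)*PY+np.cos(phi)*EZ)
    return b+z*(depth-back)+y*dy,q
E
python3 - <<'E'
from h import *
rows([pan_tcp(C,YC,45,0,.12),pan_tcp(C,YC,45,.25,.16),bar_tcp(.65,28,back=.1)])
E
```

```text
[np.float64(-0.15), np.float64(0.01), np.float64(-12.23), np.float64(-0.0), np.float64(0.1), np.float64(0.0)]
[np.float64(17.51), np.float64(-0.0), np.float64(-33.92), np.float64(-0.0), np.float64(0.1), np.float64(0.0)]
[np.float64(22.69), np.float64(0.0), np.float64(-24.53), np.float64(-13.3), np.float64(-13.3), np.float64(89.3)]
```

Call:
{"method": "carry_out", "body": {"motion": [[[0, 0, -4, 0, 0, 0], [0, 0, -8, 0, 0, 0], [0, 0, -12.2, 0, 0, 0], [4, 0, -17, 0, 0, 0], [8, 0, -23, -1.5, -1.5, 10], [13, 0, -29, -3, -3, 20], [17.5, 0, -33, -4.5, -4.5, 30], [17.5, 0, -33, -6, -6, 40], [17.5, 0, -33, -7.5, -7.5, 50], [17.5, 0, -33, -9, -9, 60]]], "hand": 0.18}}

```text
clock: 8.72
ee_pos: [0.6238, -0.0861, 0.3808]
orientation: [0.919, 0.272, 0.085, -0.273]
ft_force: [0.2, -0.7, -0.5]
gripper_width: 0.0349
gripper_force: 0.0
```

```bash
python3 - <<'E'
from h import *
o=arm.get_obs();print(o['gripper_width'],o['ft_force'],o['clock'],o['q'].round(2) if hasattr(o['q'],'round') else o['q'],o['ee_pos'],R.from_quat(o['orientation']).as_matrix().round(2))
rows([bar_tcp(.65,28,back=.1),bar_tcp(.65,28)])
E
```

```text
0.03490819738167738 [ 0.16975844 -0.66740505 -0.5319254 ] 8.725 [ 0.57  0.39 -0.31  1.4  -0.44  1.53 -0.67] [ 0.62380819 -0.08612985  0.3808451 ] [[ 0.84  0.55  0.01]
 [ 0.45 -0.7   0.55]
 [ 0.31 -0.45 -0.84]]
[np.float64(2.97), np.float64(-6.09), np.float64(7.27), np.float64(-4.2), np.float64(-4.3), np.float64(29.0)]
[np.float64(2.07), np.float64(-5.58), np.float64(17.22), np.float64(-4.2), np.float64(-4.3), np.float64(29.0)]
```

Call:
{"method": "carry_out", "body": {"motion": [[[1, -2, 2, -1.4, -1.4, 9.7], [2, -4, 5, -2.8, -2.8, 19.4], [3, -6.1, 7.3, -4.2, -4.3, 29], [3, -6.1, 7.3, -4.2, -4.3, 29], [3, -6.1, 7.3, -4.2, -4.3, 29], [3, -6.1, 7.3, -4.2, -4.3, 29]]]}}

```text
clock: 9.48
ee_pos: [0.6163, 0.0078, 0.3559]
orientation: [0.969, 0.041, -0.009, -0.242]
ft_force: [0.4, 0.5, -0.5]
gripper_width: 0.0348
gripper_force: 0.0
```

```bash
python3 - <<'E'
from h import *
o=arm.get_obs();print(o['clock'],np.round(o['q'],2),o['ee_pos'])
p=snap('wrist','w3');f=find(p,'shutter_bar',2);print(f)
for n in('scene','top'):
    print(find(snap(n),'shutter_bar',1))
for q in f:
    d=np.array(q[0])-AX; print('phi',np.arctan2(-d@PY,d[2]),np.hypot(d@PY,d[2]),d@PX)
rows([bar_tcp(.65,28),bar_tcp(.63,28)])
E
```

```text
9.475 [ 0.38  0.33 -0.28  1.49 -0.39  1.44 -1.3 ] [0.61630456 0.00780065 0.35591148]
[([0.6148, 0.0583, 0.2858], 0.89)]
[([0.6147, 0.0465, 0.2841], 0.96)]
[([0.6155, 0.0531, 0.2866], 0.61)]
phi 0.5652288368980103 0.1016026629486479 0.0027980138926473
[np.float64(-0.02), np.float64(-0.07), np.float64(9.96), np.float64(-0.1), np.float64(-0.1), np.float64(0.2)]
[np.float64(-0.02), np.float64(-0.28), np.float64(9.93), np.float64(-0.1), np.float64(-0.1), np.float64(0.2)]
```

View pics/w3.png

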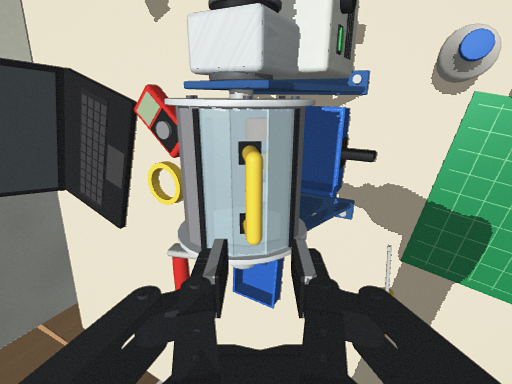

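The bar shows at column 254 and the fingers are centred at about 258, so I use phi of about 0.62. I approach, then compute the sweep.

Call:
{"method": "carry_out", "body": {"motion": [[[0, -0.3, 4, 0, 0, 0], [0, -0.35, 8, 0, 0, 0], [0, -0.35, 10, 0, 0, 0], [0, -0.35, 10, 0, 0, 0]]]}}

```text
clock: 10.28
ee_pos: [0.6104, 0.0614, 0.2677]
orientation: [0.969, 0.043, -0.011, -0.243]
ft_force: [-0.2, 0.2, 0.6]
gripper_width: 0.0349
gripper_force: 0.0
```

```bash
python3 - <<'E'
from h import *
o=arm.get_obs();print(o['clock'],o['ft_force'])
n=11
rows([bar_tcp(a,t) for a,t in zip(np.linspace(.62,-.72,n),np.linspace(28,-30,n))])
E
```

```text
10.275 [-0.17162209  0.2006636   0.64261812]
[np.float64(0.13), np.float64(0.06), np.float64(-0.34), np.float64(-0.2), np.float64(0.2), np.float64(0.3)]
[np.float64(0.14), np.float64(-1.17), np.float64(-0.43), np.float64(-6.0), np.float64(0.2), np.float64(0.3)]
[np.float64(0.14), np.float64(-2.41), np.float64(-0.36), np.float64(-11.8), np.float64(0.2), np.float64(0.3)]
[np.float64(0.15), np.float64(-3.62), np.float64(-0.11), np.float64(-17.6), np.float64(0.2), np.float64(0.3)]
[np.float64(0.16), np.float64(-4.79), np.float64(0.3), np.float64(-23.4), np.float64(0.2), np.float64(0.3)]
[np.float64(0.16), np.float64(-5.89), np.float64(0.87), np.float64(-29.2), np.float64(0.2), np.float64(0.3)]
[np.float64(0.17), np.float64(-6.9), np.float64(1.58), np.float64(-35.0), np.float64(0.1), np.float64(0.3)]
[np.float64(0.18), np.float64(-7.8), np.float64(2.43), np.float64(-40.8), np.float64(0.1), np.float64(0.4)]
[np.float64(0.19), np.float64(-8.58), np.float64(3.39), np.float64(-46.6), np.float64(0.1), np.float64(0.4)]
[np.float64(0.2), np.float64(-9.21), np.float64(4.46), np.float64(-52.4), np.float64(0.1), np.float64(0.4)]
[np.float64(0.2), np.float64(-9.69), np.float64(5.6), np.float64(-58.2), np.float64(0.1), np.float64(0.4)]
```

Call:
{"method": "carry_out", "body": {"motion": [[[0.1, -1.2, -0.3, -6, 0, 0], [0.1, -2.4, -0.2, -12, 0, 0], [0.1, -3.6, 0.0, -17.6, 0, 0], [0.1, -4.8, 0.4, -23.4, 0, 0], [0.1, -5.9, 1.0, -29, 0, 0], [0.1, -6.9, 1.7, -35, 0, 0], [0.1, -6.9, 1.7, -35, 0, 0]]]}}

```text
clock: 11.15
ee_pos: [0.6073, 0.1326, 0.2889]
orientation: [0.997, 0.046, 0.006, 0.059]
ft_force: [0.2, -0.4, -0.1]
gripper_width: 0.0349
gripper_force: 0.0
```

```bash
python3 - <<'E'
from h import *
o=arm.get_obs();print(o['clock'],o['ft_force'],np.round(o['q'],2))
for n in('wrist','scene','top'):
    p=snap(n)
    for k in('shutter_bar','crank_grip'):
        f=find(p,k,1)
        for q in f:
            d=np.array(q[0])-AX; print(n,k,q[1],'ang',np.arctan2(-d@PY,d[2]).round(3),np.hypot(d@PY,d[2]).round(3),(d@PX).round(3))
rows([bar_tcp(a,t) for a,t in zip(np.linspace(-.184,-.72,5),np.linspace(-6.8,-30,5))])
E
```

```text
11.15 [ 0.23171709 -0.36591237 -0.06397874] [-0.11  0.31 -0.29  1.58  0.21  1.29 -1.93]
wrist shutter_bar 0.87 ang -0.174 0.103 0.001
wrist crank_grip 0.95 ang -1.315 0.096 -0.162
scene shutter_bar 0.7 ang -0.103 0.1 -0.001
scene crank_grip 0.9 ang -1.291 0.088 -0.168
top shutter_bar 0.69 ang -0.119 0.103 0.002
[np.float64(-0.08), np.float64(-0.2), np.float64(0.02), np.float64(0.1), np.float64(-0.2), np.float64(0.1)]
[np.float64(-0.08), np.float64(-1.43), np.float64(0.2), np.float64(-5.7), np.float64(-0.2), np.float64(0.1)]
[np.float64(-0.07), np.float64(-2.62), np.float64(0.54), np.float64(-11.5), np.float64(-0.2), np.float64(0.1)]
[np.float64(-0.07), np.float64(-3.75), np.float64(1.05), np.float64(-17.3), np.float64(-0.2), np.float64(0.1)]
[np.float64(-0.07), np.float64(-4.8), np.float64(1.71), np.float64(-23.1), np.float64(-0.2), np.float64(0.1)]
```

Call:
{"method": "carry_out", "body": {"motion": [[[0, -1.4, 0.2, -5.7, 0, 0], [0, -2.6, 0.5, -11.5, 0, 0], [0, -3.75, 1.0, -17.3, 0, 0], [0, -4.8, 1.7, -23, 0, 0], [0, -4.8, 1.7, -23, 0, 0], [0, -4.8, 1.7, -23, 0, 0]]]}}

```text
clock: 12.35
ee_pos: [0.6031, 0.1737, 0.2642]
orientation: [0.965, 0.041, 0.012, 0.257]
ft_force: [-0.1, -0.4, 0.4]
gripper_width: 0.0354
gripper_force: 0.0
```

```bash
cat >> h.py <<'E'
def angs(cams=('wrist','scene','top')):
    for n in cams:
        p=snap(n)
        for k in('shutter_bar','crank_grip','port'):
            for q in find(p,k,1):
                d=np.array(q[0])-AX; print(n,k,q[1],'ang',np.arctan2(-d@PY,d[2]).round(3),np.hypot(d@PY,d[2]).round(3),(d@PX).round(3))
E
python3 - <<'E'
from h import *
o=arm.get_obs();print(o['clock'],o['ft_force'],np.round(o['q'],2))
angs()
rows([bar_tcp(-.72,-30),bar_tcp(-.72,-30,back=.1)])
E
```

```text
12.35 [-0.07057311 -0.38291255  0.44228449] [-0.38  0.46 -0.26  1.52  0.55  1.49 -2.26]
wrist shutter_bar 0.82 ang -0.695 0.109 0.003
wrist port 0.81 ang 0.559 0.069 0.007
scene shutter_bar 0.58 ang -0.666 0.104 -0.001
scene crank_grip 0.89 ang -1.415 0.087 -0.166
scene port 0.98 ang 0.497 0.066 0.002
top shutter_bar 0.67 ang -0.691 0.101 0.003
top crank_grip 0.77 ang -1.372 0.092 -0.164
top port 0.75 ang 0.606 0.064 -0.002
[np.float64(-0.06), np.float64(0.09), np.float64(0.08), np.float64(-0.1), np.float64(-0.3), np.float64(0.1)]
[np.float64(-0.02), np.float64(0.08), np.float64(-9.92), np.float64(-0.1), np.float64(-0.3), np.float64(0.1)]
```

The bar is at -0.68 rad and the drum at about 0.53, so the shutter is at its 1.2 stop. Next is the crank.

```bash
python3 - <<'E'
from h import *
rows([bar_tcp(-.72,-30,back=.1),bar_tcp(-1.39,0,depth=.019,back=.08,r=.09,x=-.168),bar_tcp(-1.39,0,depth=.019,r=.09,x=-.168)])
E
```

```text
[np.float64(-0.02), np.float64(0.08), np.float64(-9.92), np.float64(-0.1), np.float64(-0.3), np.float64(0.1)]
[np.float64(-16.85), np.float64(-1.69), np.float64(-2.51), np.float64(29.9), np.float64(-0.2), np.float64(0.2)]
[np.float64(-16.87), np.float64(-5.67), np.float64(4.43), np.float64(29.9), np.float64(-0.2), np.float64(0.2)]
```

Call:
{"method": "carry_out", "body": {"motion": [[[0, 0, -4, 0, 0, 0], [0, 0, -9.9, 0, 0, 0], [-5, -0.5, -9, 9, 0, 0], [-10, -1, -6, 19, 0, 0], [-14, -1.7, -3.5, 29.9, 0, 0], [-16.8, -1.7, -2.5, 29.9, 0, 0], [-16.8, -1.7, -2.5, 29.9, 0, 0], [-16.8, -1.7, -2.5, 29.9, 0, 0]]], "hand": -0.5}}

```text
clock: 13.95
ee_pos: [0.4343, 0.1877, 0.278]
orientation: [0.999, 0.044, 0.003, -0.0]
ft_force: [0.5, 0.6, 0.1]
gripper_width: 0.0637
gripper_force: 0.0
```

```bash
python3 - <<'E'
from h import *
o=arm.get_obs();print(o['clock'],np.round(o['q'],2),o['ee_pos'],o['gripper_width'])
p=snap('wrist','w4')
print(find(p,'crank_grip'))
for n in('wrist','scene','top'):
    p=snap(n);
    for q in find(p,'crank_grip',1):
        d=np.array(q[0])-AX; print(q,'ang',np.arctan2(-d@PY,d[2]).round(3),np.hypot(d@PY,d[2]).round(3),(d@PX).round(3))
rows([bar_tcp(-1.39,0,depth=.019,r=.09,x=-.168)])
E
```

```text
13.95 [-0.16  0.02 -0.34  1.94  0.01  1.18 -1.98] [0.4343049  0.18771985 0.27803052] 0.06366205350521409
[([0.4396, 0.1912, 0.2167], 0.67)]
([0.4403, 0.1947, 0.2165], 0.74) ang -1.401 0.097 -0.16
([0.4321, 0.1839, 0.2139], 0.72) ang -1.41 0.087 -0.169
([0.4334, 0.1909, 0.2167], 0.93) ang -1.393 0.094 -0.167
[np.float64(-0.11), np.float64(0.05), np.float64(7.98), np.float64(0.0), np.float64(-0.2), np.float64(0.3)]
```

View pics/w4.png

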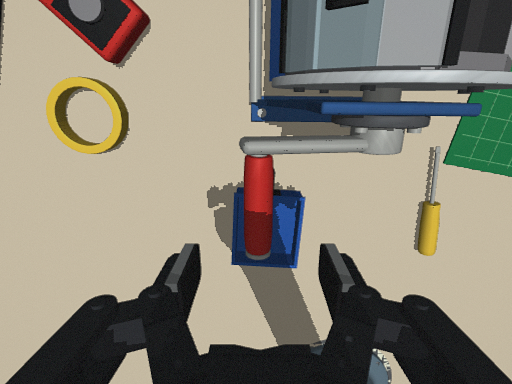

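The red sleeve is at column 258, centred between the fingers. I descend and grip.

Call:
{"method": "carry_out", "body": {"motion": [[[0, 0, 4, 0, 0, 0], [0, 0, 7, 0, 0, 0], [0, 0, 8, 0, 0, 0], [0, 0, 8, 0, 0, 0]]]}}

```text
clock: 14.85
ee_pos: [0.4333, 0.1867, 0.1968]
orientation: [0.999, 0.044, 0.001, 0.0]
ft_force: [-0.1, 0.2, -0.6]
gripper_width: 0.0645
gripper_force: 0.0
```

Call:
{"method": "carry_out", "body": {"motion": [[[0, 0, 0, 0, 0, 0], [0, 0, 0, 0, 0, 0], [0, 0, 0, 0, 0, 0], [0, 0, 0, 0, 0, 0], [0, 0, 0, 0, 0, 0]]], "hand": 1, "grip_force": 60}}

```text
clock: 15.48
ee_pos: [0.4342, 0.1888, 0.1984]
orientation: [0.999, 0.044, 0.003, -0.001]
ft_force: [-0.1, 4.6, 5.9]
gripper_width: 0.0201
gripper_force: 59.0
```

```bash
python3 - <<'E'
from h import *
o=arm.get_obs();print(o['clock'],np.round(o['q'],2),o['ee_pos'],o['gripper_width'],o['ft_force'])
g=o['ee_pos']-[0,0,.019];d=g-AX;a0=np.arctan2(-d@PY,d[2]);print(a0,np.hypot(d@PY,d[2]))
rows([bar_tcp(a,0,depth=.019,r=.09,x=-.168) for a in np.linspace(-1.39,1.22,22)])
E
```

```text
15.475 [-0.17  0.1  -0.34  2.03  0.04  1.01 -2.01] [0.43421188 0.18875247 0.19843412] 0.02006256952566578 [-0.14717333  4.55205454  5.92312795]
-1.7941158509961317 0.09286165874241165
[np.float64(-0.17), np.float64(0.2), np.float64(0.12), np.float64(-0.1), np.float64(-0.3), np.float64(0.3)]
[np.float64(-0.16), np.float64(0.47), np.float64(-0.96), np.float64(-0.1), np.float64(-0.3), np.float64(0.3)]
[np.float64(-0.16), np.float64(0.87), np.float64(-2.01), np.float64(-0.1), np.float64(-0.3), np.float64(0.3)]
[np.float64(-0.15), np.float64(1.39), np.float64(-2.99), np.float64(-0.1), np.float64(-0.3), np.float64(0.3)]
[np.float64(-0.15), np.float64(2.04), np.float64(-3.91), np.float64(-0.1), np.float64(-0.3), np.float64(0.3)]
[np.float64(-0.15), np.float64(2.79), np.float64(-4.73), np.float64(-0.1), np.float64(-0.3), np.float64(0.3)]
[np.float64(-0.15), np.float64(3.64), np.float64(-5.46), np.float64(-0.1), np.float64(-0.3), np.float64(0.3)]
[np.float64(-0.15), np.float64(4.57), np.float64(-6.08), np.float64(-0.1), np.float64(-0.3), np.float64(0.3)]
[np.float64(-0.16), np.float64(5.57), 
[... 806 characters left out ...]
), np.float64(-0.3), np.float64(0.3)]
[np.float64(-0.2), np.float64(14.11), np.float64(-5.73), np.float64(-0.1), np.float64(-0.3), np.float64(0.3)]
[np.float64(-0.21), np.float64(15.0), np.float64(-5.04), np.float64(-0.1), np.float64(-0.3), np.float64(0.3)]
[np.float64(-0.22), np.float64(15.79), np.float64(-4.26), np.float64(-0.1), np.float64(-0.3), np.float64(0.3)]
[np.float64(-0.23), np.float64(16.48), np.float64(-3.38), np.float64(-0.1), np.float64(-0.3), np.float64(0.3)]
[np.float64(-0.23), np.float64(17.05), np.float64(-2.42), np.float64(-0.1), np.float64(-0.3), np.float64(0.3)]
[np.float64(-0.24), np.float64(17.5), np.float64(-1.39), np.float64(-0.1), np.float64(-0.3), np.float64(0.3)]
```

Call:
{"method": "carry_out", "body": {"motion": [[[0, 0.3, -1.1, 0, 0, 0], [0, 0.7, -2.1, 0, 0, 0], [0, 1.2, -3.1, 0, 0, 0], [0, 1.8, -4.0, 0, 0, 0], [0, 2.6, -4.8, 0, 0, 0], [0, 3.4, -5.6, 0, 0, 0], [0, 4.4, -6.2, 0, 0, 0], [0, 5.4, -6.7, 0, 0, 0], [0, 6.4, -7.1, 0, 0, 0], [0, 7.5, -7.3, 0, 0, 0], [0, 7.5, -7.3, 0, 0, 0]]]}}

```text
clock: 16.85
ee_pos: [0.44, 0.1132, 0.2703]
orientation: [0.999, 0.044, 0.002, -0.001]
ft_force: [0.8, 4.9, 2.1]
gripper_width: 0.0199
gripper_force: 61.1
```

```bash
python3 - <<'E'
from h import *
o=arm.get_obs();print(o['clock'],np.round(o['q'],2),o['ee_pos'],o['gripper_width'],o['ft_force'])
angs(('scene','top'))
rows([bar_tcp(a,0,depth=.019,r=.09,x=-.168) for a in np.linspace(-1.39,1.25,22)[10:]])
E
```

```text
16.85 [-0.08 -0.02 -0.26  1.99 -0.01  1.16 -1.82] [0.44002893 0.11319616 0.2702671 ] 0.01993558033345896 [0.79240688 4.88098756 2.09499087]
scene shutter_bar 0.69 ang 0.589 0.106 0.0
scene crank_grip 0.6 ang -0.125 0.086 -0.167
scene port 0.9 ang 1.838 0.067 0.0
top shutter_bar 0.92 ang 0.565 0.103 0.002
top port 0.47 ang 2.119 0.383 -0.068
[np.float64(-0.12), np.float64(0.29), np.float64(0.0), np.float64(-0.1), np.float64(-0.2), np.float64(0.3)]
[np.float64(-0.13), np.float64(1.41), np.float64(-0.08), np.float64(-0.1), np.float64(-0.2), np.float64(0.3)]
[np.float64(-0.13), np.float64(2.54), np.float64(-0.01), np.float64(-0.1), np.float64(-0.2), np.float64(0.3)]
[np.float64(-0.14), np.float64(3.66), np.float64(0.19), np.float64(-0.1), np.float64(-0.2), np.float64(0.3)]
[np.float64(-0.14), np.float64(4.73), np.float64(0.53), np.float64(-0.1), np.float64(-0.2), np.float64(0.3)]
[np.float64(-0.15), np.float64(5.76), np.float64(1.0), np.float64(-0.1), np.float64(-0.2), np.float64(0.3)]
[np.float64(-0.16), np.float64(6.72), np.float64(1.6), np.float64(-0.1), np.float64(-0.2), np.float64(0.3)]
[np.float64(-0.16), np.float64(7.6), np.float64(2.31), np.float64(-0.1), np.float64(-0.2), np.float64(0.3)]
[np.float64(-0.17), np.float64(8.38), np.float64(3.13), np.float64(-0.1), np.float64(-0.2), np.float64(0.3)]
[np.float64(-0.18), np.float64(9.05), np.float64(4.04), np.float64(-0.1), np.float64(-0.2), np.float64(0.3)]
[np.float64(-0.18), np.float64(9.6), np.float64(5.02), np.float64(-0.1), np.float64(-0.2), np.float64(0.3)]
[np.float64(-0.19), np.float64(10.03), np.float64(6.07), np.float64(-0.1), np.float64(-0.2), np.float64(0.3)]
```

Call:
{"method": "carry_out", "body": {"motion": [[[0, 0.6, -0.1, 0, 0, 0], [0, 1.2, -0.1, 0, 0, 0], [0, 1.8, -0.1, 0, 0, 0], [0, 2.3, 0, 0, 0, 0], [0, 2.9, 0.1, 0, 0, 0], [0, 3.5, 0.2, 0, 0, 0], [0, 4.0, 0.4, 0, 0, 0], [0, 4.5, 0.5, 0, 0, 0], [0, 5.0, 0.8, 0, 0, 0], [0, 5.5, 1.0, 0, 0, 0], [0, 6.0, 1.3, 0, 0, 0], [0, 6.5, 1.6, 0, 0, 0]]]}}

```text
clock: 18.75
ee_pos: [0.4451, 0.0488, 0.2546]
orientation: [0.999, 0.044, 0.001, -0.001]
ft_force: [-1.7, 6.3, 4.5]
gripper_width: 0.02
gripper_force: 61.4
```

```bash
python3 - <<'E'
from h import *
o=arm.get_obs();print(o['clock'],np.round(o['q'],2),o['ee_pos'],o['gripper_width'],o['ft_force'])
angs(('scene',))
rows([bar_tcp(a,0,depth=.019,r=.09,x=-.168) for a in np.linspace(-1.39,1.25,22)[16:]])
E
```

```text
18.75 [-0.01 -0.02 -0.19  2.03 -0.01  1.13 -1.68] [0.44505677 0.04881472 0.25457544] 0.019970249160600303 [-1.72509086  6.33467128  4.54425734]
scene shutter_bar 0.63 ang 1.373 0.107 -0.001
scene crank_grip 0.6 ang 0.655 0.086 -0.168
scene port 0.67 ang 2.581 0.073 0.0
[np.float64(-0.08), np.float64(0.17), np.float64(-0.02), np.float64(-0.0), np.float64(-0.1), np.float64(0.3)]
[np.float64(-0.09), np.float64(1.05), np.float64(0.69), np.float64(-0.0), np.float64(-0.1), np.float64(0.3)]
[np.float64(-0.09), np.float64(1.83), np.float64(1.51), np.float64(-0.0), np.float64(-0.1), np.float64(0.3)]
[np.float64(-0.1), np.float64(2.5), np.float64(2.42), np.float64(-0.0), np.float64(-0.1), np.float64(0.3)]
[np.float64(-0.1), np.float64(3.05), np.float64(3.41), np.float64(-0.0), np.float64(-0.1), np.float64(0.3)]
[np.float64(-0.11), np.float64(3.48), np.float64(4.46), np.float64(-0.0), np.float64(-0.1), np.float64(0.3)]
```

Call:
{"method": "carry_out", "body": {"motion": [[[0, 0.5, 0.3, 0, 0, 0], [0, 0.9, 0.7, 0, 0, 0], [0, 1.3, 1.1, 0, 0, 0], [0, 1.7, 1.5, 0, 0, 0], [0, 2.0, 2.0, 0, 0, 0], [0, 2.4, 2.5, 0, 0, 0], [0, 2.6, 3.0, 0, 0, 0], [0, 2.9, 3.5, 0, 0, 0], [0, 3.1, 4.0, 0, 0, 0], [0, 3.3, 4.5, 0, 0, 0], [0, 3.3, 4.5, 0, 0, 0], [0, 3.3, 4.5, 0, 0, 0]]]}}

```text
clock: 20.45
ee_pos: [0.4477, 0.0151, 0.2084]
orientation: [0.999, 0.044, 0.0, -0.0]
ft_force: [-0.5, 5.5, 0.3]
gripper_width: 0.0201
gripper_force: 61.0
```

```bash
python3 - <<'E'
from h import *
o=arm.get_obs();print(o['clock'],np.round(o['q'],2),o['ee_pos'],o['gripper_width'],o['ft_force'])
g=o['ee_pos']+[0,0,.019];d=g-AX;print(np.arctan2(-d@PY,d[2]),np.hypot(d@PY,d[2]))
angs()
p=snap('scene')
for i in range(3):print(find(p,f'knob{i}_center',1))
im=p['pixels'][130:290,180:370,::-1];cv2.imwrite('pics/s2.png',cv2.resize(im,None,fx=4,fy=3.7))
E
```

```text
20.45 [ 0.03  0.03 -0.15  2.08  0.    1.03 -1.61] [0.44766528 0.01512721 0.20844606] 0.020147623960689674 [-0.45015252  5.47437986  0.33031339]
1.25353527355105 0.08797788891120088
wrist crank_grip 0.67 ang 1.233 0.084 -0.164
scene shutter_bar 0.94 ang 2.016 0.107 0.004
scene port 0.39 ang -2.164 0.366 0.033
top shutter_bar 0.87 ang 2.006 0.107 -0.001
[([0.5708, 0.0524, 0.0174], 0.51)]
[]
[]
```

View pics/s2.png

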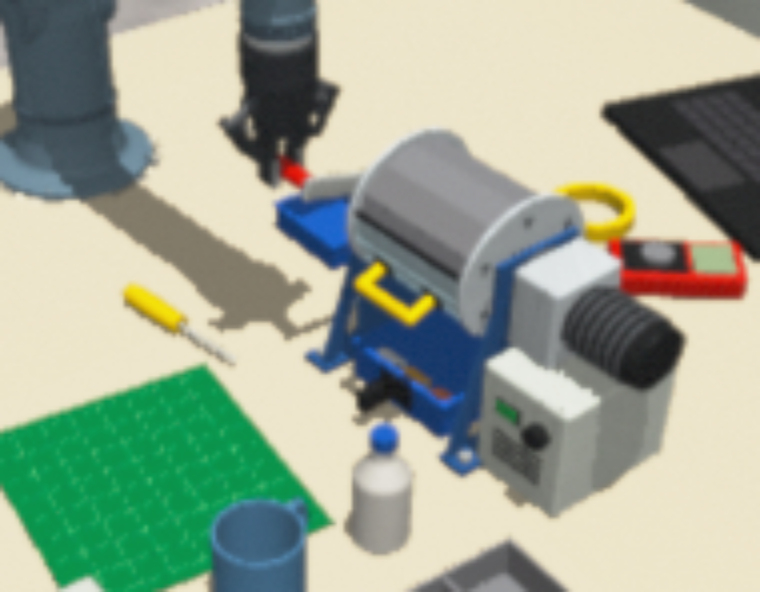

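The crank angle puts the drum at about 3.17. Three knobs (grey, brass, copper) show in the pan at crop pixels (390,350) to (440,392). I let go of the crank.

Call:
{"method": "carry_out", "body": {"motion": [[[0, 0, 0, 0, 0, 0], [0, 0, 0, 0, 0, 0], [0, 0, 0, 0, 0, 0], [0, 0, -4, 0, 0, 0], [0, 0, -9, 0, 0, 0], [0, 2, -14, 0, 0, 0], [0, 2, -14, 0, 0, 0]]], "hand": -0.4}}

```text
clock: 22.12
ee_pos: [0.4528, -0.0078, 0.3542]
orientation: [0.999, 0.042, 0.007, 0.001]
ft_force: [0.5, 0.7, -0.7]
gripper_width: 0.0599
gripper_force: 0.0
```

```bash
python3 - <<'E'
from h import *
o=arm.get_obs();print(o['clock'],np.round(o['q'],2),o['ee_pos'],o['gripper_width'],o['ft_force'])
angs(('scene','top'))
p=snap('scene');print(find(p,'pan_center',4))
rows([pan_tcp(C,YC,50,0,.14,up=.08),pan_tcp(C,YC,50,0,.12)])
E
```

```text
22.125 [ 0.05 -0.09 -0.12  1.88 -0.01  1.33 -1.55] [ 0.45277736 -0.00775101  0.35423385] 0.05988390105785901 [ 0.45256096  0.68193534 -0.65354462]
scene shutter_bar 0.59 ang 2.014 0.106 -0.0
scene crank_grip 0.88 ang 1.327 0.094 -0.168
scene port 0.48 ang 2.817 0.186 0.004
top shutter_bar 0.63 ang 2.008 0.105 0.002
top crank_grip 0.32 ang -2.13 0.384 -0.115
[([0.6109, -0.5, 0.0154], 0.8), ([0.6041, 0.1088, 0.0211], 0.65), ([0.3262, 0.1684, 0.0204], 0.65)]
[np.float64(16.67), np.float64(9.53), np.float64(15.36), np.float64(39.0), np.float64(39.1), np.float64(-83.5)]
[np.float64(16.67), np.float64(8.0), np.float64(24.65), np.float64(39.0), np.float64(39.1), np.float64(-83.5)]
```

Call:
{"method": "carry_out", "body": {"motion": [[[2, 5, 0, 4, 4, -8], [4, 10, 0, 8, 8, -16.5], [7, 12, 1, 12, 12, -25], [10, 12, 3, 16, 16, -33.5], [13, 12, 5, 20, 20, -42], [16.7, 11, 8, 24, 24, -50], [16.7, 10, 11, 28, 28, -58.5], [16.7, 9.5, 15.4, 32, 32, -67], [16.7, 9.5, 15.4, 36, 36, -76], [16.7, 9.5, 15.4, 39, 39, -83.5], [16.7, 9.5, 15.4, 39, 39, -83.5], [16.7, 9.5, 15.4, 39, 39, -83.5]]], "hand": -1}}

```text
clock: 24.12
ee_pos: [0.6249, -0.0853, 0.1956]
orientation: [0.614, 0.667, 0.286, -0.31]
ft_force: [-0.5, -0.1, -0.1]
gripper_width: 0.0855
gripper_force: 0.0
```

```bash
python3 - <<'E'
from h import *
o=arm.get_obs();print(o['clock'],np.round(o['q'],2),o['ee_pos'],o['gripper_width'],o['ft_force'])
p=snap('wrist','w5');print(find(p,'pan_handle',1),find(p,'pan_center',1),[find(p,f'knob{i}_center',1) for i in range(3)])
rows([pan_tcp(C,YC,50,0,.12),pan_tcp(C,YC,50,0)])
E
```

```text
24.125 [ 0.47  0.67 -0.08  1.49 -0.7   1.5   0.73] [ 0.62488231 -0.08532403  0.19563093] 0.08549774697179957 [-0.46446858 -0.06036558 -0.06187742]
[([0.6171, 0.0137, 0.0412], 0.97)] [([0.6132, 0.112, 0.0294], 0.86)] [[([0.5713, 0.0543, 0.0212], 0.65)], [([0.6098, 0.0587, 0.0205], 0.46)], [([0.6578, 0.0601, 0.0189], 0.77)]]
[np.float64(-6.25), np.float64(-0.1), np.float64(7.23), np.float64(0.0), np.float64(0.1), np.float64(0.1)]
[np.float64(-6.23), np.float64(-0.11), np.float64(19.23), np.float64(0.0), np.float64(0.1), np.float64(0.1)]
```

View pics/w5.png

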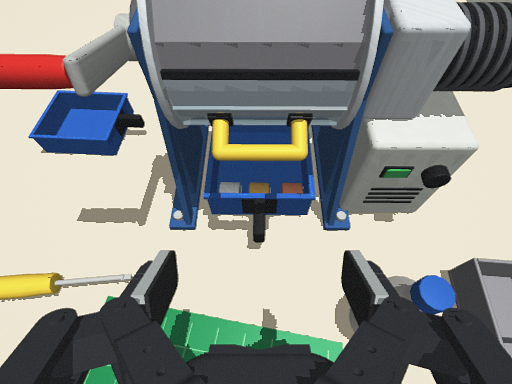

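All three knobs are in the pan at (229,187), (259,188) and (291,188), and the fin at (260,225) is centred. I move down first, then in.

Call:
{"method": "carry_out", "body": {"motion": [[[-3, 0, 3.5, 0, 0, 0], [-6.2, 0, 7.2, 0, 0, 0], [-6.2, 0, 11, 0, 0, 0], [-6.2, 0, 15, 0, 0, 0], [-6.2, 0, 18, 0, 0, 0], [-6.2, 0, 19.2, 0, 0, 0], [-6.2, 0, 19.2, 0, 0, 0]]]}}

```text
clock: 25.3
ee_pos: [0.6159, 0.0216, 0.0246]
orientation: [0.613, 0.667, 0.286, -0.311]
ft_force: [0.3, 0.4, 1.5]
gripper_width: 0.0854
gripper_force: 0.0
```

Call:
{"method": "carry_out", "body": {"motion": [[[0, 0, 0, 0, 0, 0], [0, 0, 0, 0, 0, 0], [0, 0, 0, 0, 0, 0], [0, 0, 0, 0, 0, 0], [0, 0, 0, 0, 0, 0], [0, 0, 0, 0, 0, 0]]], "hand": 1, "grip_force": 90}}

```text
clock: 26.05
ee_pos: [0.6164, 0.0206, 0.0249]
orientation: [0.614, 0.667, 0.286, -0.31]
ft_force: [-0.7, -1.9, 2.0]
gripper_width: 0.0132
gripper_force: 87.9
```

```bash
python3 - <<'E'
from h import *
o=arm.get_obs();print(o['clock'],np.round(o['q'],2),o['ee_pos'],o['gripper_width'],o['ft_force'])
ym=YC
rows([pan_tcp(C,YC,50,.015),pan_tcp(C-.2*PY[:2],YC,50,.02),pan_tcp(M+[0,.0],0,50,.025),pan_tcp(M,0,50,.003)])
E
```

```text
26.05 [ 0.39  0.83 -0.14  1.64 -0.77  1.17  0.85] [0.61641602 0.02058257 0.02492273] 0.01324256824815954 [-0.72354125 -1.88923164  2.04735079]
[np.float64(1.18), np.float64(-0.13), np.float64(-0.9), np.float64(0.1), np.float64(0.1), np.float64(0.1)]
[np.float64(-11.3), np.float64(-0.12), np.float64(-16.53), np.float64(0.1), np.float64(0.1), np.float64(0.1)]
[np.float64(-19.25), np.float64(-7.69), np.float64(-26.77), np.float64(-3.6), np.float64(0.0), np.float64(3.1)]
[np.float64(-20.93), np.float64(-7.69), np.float64(-25.36), np.float64(-3.6), np.float64(0.0), np.float64(3.1)]
```

Call:
{"method": "carry_out", "body": {"motion": [[[0.6, 0, -0.5, 0, 0, 0], [1.2, 0, -1, 0, 0, 0], [-1.5, 0, -4, 0, 0, 0], [-4.5, 0, -8, 0, 0, 0], [-8, 0, -12.3, 0, 0, 0], [-11.3, -0.1, -16.5, 0, 0, 0], [-13.3, -2, -19, -1, 0, 0.8], [-15.3, -4, -21.6, -2, 0, 1.6], [-17.3, -6, -24.2, -3, 0, 2.4], [-19.2, -7.6, -26.7, -3.6, 0, 3.1], [-19.2, -7.6, -26.7, -3.6, 0, 3.1], [-19.2, -7.6, -26.7, -3.6, 0, 3.1]]]}}

```text
clock: 27.55
ee_pos: [0.5683, -0.3115, 0.0494]
orientation: [0.64, 0.641, 0.299, -0.299]
ft_force: [0.5, 0.6, -4.0]
gripper_width: 0.0128
gripper_force: 88.9
```

```bash
python3 - <<'E'
from h import *
o=arm.get_obs();print(o['clock'],np.round(o['q'],2),o['gripper_width'],o['ft_force'])
for n in('scene','top'):
    p=snap(n);print(find(p,'pan_center',3),find(p,'mat',1))
rows([pan_tcp(M,0,50,.003)])
angs(('scene',))
E
```

```text
27.55 [ 0.71  0.97  0.03  1.29 -0.63  1.56  0.97] 0.012776278440435268 [ 0.47812701  0.58905965 -4.02586011]
[([0.5648, -0.2199, 0.0453], 0.9), ([0.6109, -0.5021, 0.0139], 0.68), ([0.3254, 0.1705, 0.0161], 0.67)] [([0.5699, -0.2246, 0.0022], 0.68)]
[([0.3299, 0.1651, 0.0232], 0.71), ([0.5693, -0.221, 0.0506], 0.67), ([0.6088, -0.4987, 0.0199], 0.67)] []
[np.float64(-1.84), np.float64(-0.14), np.float64(1.16), np.float64(-0.1), np.float64(-0.0), np.float64(0.1)]
scene shutter_bar 0.91 ang 2.019 0.111 0.001
scene crank_grip 0.81 ang 1.3 0.091 -0.167
```

Call:
{"method": "carry_out", "body": {"motion": [[[-0.5, 0, 0.3, 0, 0, 0], [-1, 0, 0.6, 0, 0, 0], [-1.4, 0, 0.9, 0, 0, 0], [-1.7, 0, 1.1, 0, 0, 0], [-1.9, -0.1, 1.2, 0, 0, 0], [-1.9, -0.1, 1.2, 0, 0, 0]]]}}

```text
clock: 28.8
ee_pos: [0.5674, -0.3144, 0.028]
orientation: [0.64, 0.641, 0.299, -0.299]
ft_force: [0.6, 1.1, -1.4]
gripper_width: 0.0126
gripper_force: 89.1
```

Call:
{"method": "carry_out", "body": {"motion": [[[0, 0, 0, 0, 0, 0], [0, 0, 0, 0, 0, 0], [0, 0, 0, 0, 0, 0], [0, 0, 0, 0, 0, 0], [0, 0, -4, 0, 0, 0], [0, 0, -9, 0, 0, 0], [4, 0, -15, 0, 0, 0], [4, 0, -15, 0, 0, 0], [4, 0, -15, 0, 0, 0]]], "hand": -1}}

```text
clock: 29.92
ee_pos: [0.5671, -0.4048, 0.1552]
orientation: [0.641, 0.642, 0.299, -0.297]
ft_force: [-0.7, -0.5, -0.5]
gripper_width: 0.0852
gripper_force: 0.0
```

```bash
python3 - <<'E'
from h import *
o=arm.get_obs();print(o['clock'],o['ee_pos'],o['gripper_width'],o['ft_force'])
p=snap('wrist','w6');print(find(p,'pan_center',2),[find(p,f'knob{i}_center',1) for i in range(3)])
for n in('scene','top'):
    p=snap(n);print(find(p,'pan_center',3))
angs(('scene','top'))
E
```

```text
29.925 [ 0.56714383 -0.40481487  0.15520579] 0.08523331187036766 [-0.71864704 -0.52689492 -0.46165802]
[([0.5702, -0.2248, 0.0288], 0.58)] [[([0.5279, -0.2477, 0.0218], 0.88)], [([0.5569, -0.2677, 0.0209], 0.66)], [([0.6019, -0.2663, 0.0222], 0.91)]]
[([0.5636, -0.2244, 0.0212], 0.95), ([0.3278, 0.1695, 0.0178], 0.74), ([0.6124, -0.4992, 0.0146], 0.66)]
[([0.5678, -0.2257, 0.0273], 0.94), ([0.6099, -0.5004, 0.0206], 0.88), ([0.3299, 0.1683, 0.0238], 0.74)]
scene shutter_bar 0.88 ang 2.003 0.109 -0.0
scene crank_grip 0.72 ang 1.29 0.088 -0.167
top shutter_bar 0.67 ang 2.001 0.103 -0.001
top crank_grip 0.79 ang 1.24 0.087 -0.166
top port 0.55 ang 1.206 0.084 -0.166
```

View pics/w6.png

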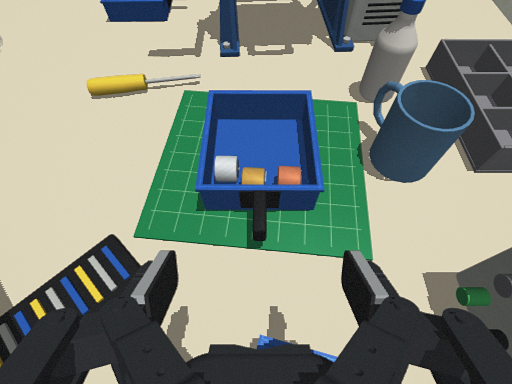

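The pan stands flat in the middle of the mat around (262,150), with the knobs at (227,168), (254,177) and (289,177). The hand is clear of it, and the drum is at about 3.2 with the shutter at about 1.2.

```bash
python3 -c "
from workcell import arm
print(arm.hand_in())"
```

```text
the job is handed in; nothing more can be done
None
```

I unloaded the tumbler and handed the job in at about 30 s: the pan is back in the middle of the mat with all three knobs in it, and the drum is left port down with its shutter open; the hand-in gave no verdict.

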